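# Let the pot lift down by its release valve

## Task

The little ram lift is holding the green seed tin up: nudge its red-tipped release lever round (anticlockwise from above) until the deck just starts to sink, and let it come all the way down slowly by its own weight, no faster than about 5 cm a second. Then turn the lever back and press the valve shut onto its seat with about 10 N. Never put more than 25 N on the lever (its pin shears, so do not grip it hard), and keep off the deck, the tin and the things lying about.

Things in the scene. Friction and masses are not known exactly. Their poses are not given: they have to be found in the camera images.
- lift: Green base plate, 290 x 150 x 10 mm, fixed. Origin on the bench under the valve's axis; its +x runs from valve to deck. On it, at the origin, an aluminium valve block 56 mm square, 48 mm high, with a brass bush; 180 mm along +x, under the deck, a green cylinder 80 mm across, 112 mm high, with two dark guide bushes; a thin steel pipe between.
- lever: Valve lever: brass hub on the valve axis (28 mm across, 56 to 72 mm above the bench), flat steel bar 12 mm wide, 61 to 67 mm above the bench, and at its end, 80 mm from the axis, an upright red post 16 mm across, top 106 mm above the bench. Origin on the axis 56 mm above the bench; the post lies at its own -x. Free room all round the post.
- post (a point): Point on the axis of the red post, 90 mm above the bench (16 mm under the post's top), 80 mm from the valve axis.
- spindle (a point): Fixed point on the vertical valve axis, 90 mm above the bench (the lever itself is lower there).
- valve (a joint): Lever angle, rad: 0 where it meets its seat, opening anticlockwise from above to 1.5. At 0 it points to the lift's -x, 0.7 rad to its left (+y). Starts at 0 to 0.08. Turns stiffly (0.25 N m, 3 N at the post), stays where left. Below 0 the seat is springy (5 N m/rad on top of that): 10 N at the post takes it to about -0.1; let go it stays near -0.04. Shut means left below -0.025.
- ram (a joint): How far the deck has sunk, m: 0 fully up (as at the start, within 2 mm), 0.09 down on its stop. It holds until the valve cracks, somewhere between 0.2 and 1.0 rad depending on the unknown load; from there its speed grows by about 0.03 m/s for each further 0.1 rad of valve, and drops at once when the lever is turned back.
- deck: Dark steel deck of the lift on its ram, 165 x 230 mm with a 16 mm high rim, long side along the lift's y. Origin under the middle of the deck plate: 206 mm above the bench when up, 116 mm when down.
- seed_tin: Green seed tin with its lid shut, 144 x 204 x 70 mm, standing loose in the deck; its weight differs from time to time. Origin at the middle of its underside, 8 mm above the deck's origin.
- pots_black: Stack of black plastic pots, 76 mm across, 108 mm high, standing on the bench at the left; a bystander. Origin at the middle of its underside.
- trowel: Trowel with green handle, 325 mm long, lying at the left; a bystander. Origin in its middle, on the bench.
- tape: Roll of tape, 98 mm across, 25 mm high, lying flat at the near left; a bystander. Origin in its middle, on the bench.
- secateurs: Red-handled secateurs, 191 mm long, lying at the right; a bystander. Origin in its middle, on the bench.
- fork: Hand fork with green handle, 285 mm long, lying at the near right; a bystander. Origin in its middle, on the bench.
Not all that is in view belongs to the job. Leave any purple look-alike of the seed_tin alone.

How it is judged:
On the way, in this order (a step that is already met when the one before it is completed fails the run):
1. the valve is cracked and the deck has begun to sink, 10 mm or more (value of joint ram above 0.01 m and value of joint valve above 0.12 rad), for 0.05 s.
2. the deck is down on its stop (value of joint ram above 0.087 m), for 0.2 s.
At the end, for the whole second after the job is handed in: The deck is down on its stop (sunk 87 mm or more), the valve is pressed shut and stays on its seat (joint below -0.025 rad), and the seed tin stands at rest, upright (within 0.05 rad) and central in the deck (within 15 mm) (value of joint ram above 0.087 m and value of joint valve below -0.025 rad and velocity of joint valve below 0.05 rad/s and linear speed of seed_tin below 0.02 m/s and angle between seed_tin's own z axis and vertical below 0.05 rad and horizontal distance between seed_tin and deck below 0.015 m); the robot touches nothing.
It fails at once if the deck sinks faster than 0.07 m/s (velocity of joint ram above 0.07 m/s).
It fails at once if the lever (or another part of the lift) is pushed with more than 25 N (contact force between any of the fingers, the arm and lift above 25 N).
It fails at once if the deck is touched (over 1 N) (contact force between any of the fingers, the arm and deck above 1 N).
It fails at once if the seed tin is touched (over 1 N) (contact force between any of the fingers, the arm and seed_tin above 1 N).
It fails at once if a bystander is moved by more than 20 mm (distance of any of pots_black, trowel, tape, secateurs, fork from where it was at the start of the episode above 0.02 m).
It also fails if it takes over 70 s, if anything falls off the work surface, if the arm or the gripper's body presses on something with over 40 N, if the wrist force passes 120 N, or if a joint passes its speed limit or range.

## Robot

A 6-joint arm with a two-finger parallel gripper is mounted at the origin on the work surface; the furniture and walls round the work are solid. World frame = base frame: x ahead of the robot, y to its left, z up, the work surface at z = 0. Lengths are in m, angles in rad, forces in N, time in s.
With the tool pointing down it reaches from about 0.35 to 0.775 m from the base axis. Payload 5.5 kg.
Tool frame: the origin (TCP) lies midway between the tips of the shut fingers; the grasp point (between the pads) lies grasp_offset behind it (grasp_offset is the distance from the TCP to the grasp point, in m); z points along the fingers, y is the line along which they close (so a half turn about z gives the same grasp; the last joint's range is limited). The gripper opens to 85 mm and grips with 20 to 120 N. Pads are 22 mm wide; open, the fingers measure 114 mm over their backs; the gripper's body (76 mm by 85 mm) begins 54 mm behind the grasp point. The pads swing forward as they close: fully open they stand 13 mm farther back than shut.
Start: joints at [1.09, 0.313, 0.046, 1.304, 0, 1.431], TCP at [0.192, 0.542, 0.231] pointing down, gripper open.
Joint ranges: [-2.76, 2.76], [-0.86, 1.69], [-1.03, 1.26], [-2.2, 2.34], [-1.47, 1.5], [-3.14, 3.14]. Speed limits (rad/s): [2.57, 2.57, 3.14, 3.14, 3.14, 3.14].

## Interface

Orientations are given as a unit quaternion [w, x, y, z].
In Python, from workcell import * gives the robot as it stands.
- The arm moves only by the tool step_arm, never from a script. Its argument "deltas" is a list of rows, each a list of 7 numbers: the shift along the world's x, y, z in mm, then the turn, a rotation vector about the world's x, y, z in degrees, then the gripper's target within -1 to 1 (fully open at 1, half-way at 0, shut at -1). A call has 1 to 5 rows; each row shifts and turns the commanded pose from where the row before left it; what a row does not reach is not made up. A row lasts 1/10 s, in which the tool goes at most 50 mm and 8.59 degrees, less where a joint would pass 70% of its speed; a pose out of reach is approached as far as the arm can. A call is refused whole if a number of a shift passes 50 or a number of a turn 8.59, either way. A call with a gripper value outside its range is refused whole. The fingers move at their own pace and stop on an object; "newtons" is the grip in N (left out, the last holds). Time passes only in rows, so rows that do not move let the fingers close. It gives the time, the measured TCP pose, the force, the opening and the grip force at its end, in the units of the state.
- get_state(): the state, without advancing time (a new reading comes with each control period).
- read_camera(name): name is "side" or "top" or "wrist"; returns a dict with "image" (400x640x3 uint8, red, green, blue), "z_map" (400x640 float32, m along the optical axis (not along the pixel's ray), 0 where there is no reading), "K" (3x3 intrinsics, pixels), "world_from_camera" (4x4, takes a point from camera to world coordinates). Camera axes: x right, y down, z forward; pixel columns grow to the right and rows downward; lengths in m; the calibration is good to about 2 mm. A picture is of the moment at which its call begins.
- hand_in(): hands the job in; it is judged then, once.
The state is a dict: "clock": time; "joint_pos": joint angles; "qvel": joint speeds; "tau": joint torques, N m; "tcp_pos": TCP position; "orientation": TCP orientation; "wrist_force": force on the tool from outside, world axes, zero at the start; "ft_torque": the same for the moment, N m; "finger_gap": finger opening in m; "grip_force": force on a finger pad.
Only numpy, scipy, OpenCV 4.12 (cv2) and the standard library are available. Lean on these libraries where they do the work, as an engineer would, in place of code of your own. Each camera call takes 0.05 s, during which the arm holds its last target. There are 200 camera calls.

## Working session

There is one attempt and no reset: what is moved stays moved. The work goes in short steps, Python scripts to look and compute and a tool call to move; the robot and the scene stay as the last step left them, time stands still between calls to the robot, and variables do not carry over. Pictures are saved under pics/ and viewed, at most 10 in all, crops included, and the job is handed in when it is done.

Besides the shell and the picture viewer there is one more tool, called after ">>>" by a JSON object that holds its "method" and its "body". step_arm: Moves the arm, as the interface text tells. Its arguments: {"type":"object","properties":{"deltas":{"type":"array","items":{"type":"array","items":{"type":"number"}}},"newtons":{"type":"number"}},"required":["deltas"]}

```bash
mkdir -p pics; cat > h.py <<'E'
from workcell import *
import numpy as np, cv2
def save(c,n):
    cv2.imwrite(f'pics/{n}.png',c['image'][:,:,::-1])
def pt(c,u,v,z=None):
    K=c['K'];T=c['world_from_camera'];r=np.array([(u-K[0,2])/K[0,0],(v-K[1,2])/K[1,1],1.])
    if z is None: return T[:3,:3]@(r*c['z_map'][int(v),int(u)])+T[:3,3]
    d=T[:3,:3]@r; return T[:3,3]+d*(z-T[2,3])/d[2]
E
python3 - <<'E'
from h import *
import pickle
for n in('top','side'):
    c=read_camera(n);save(c,n+'0');pickle.dump(c,open(n+'0.pkl','wb'))
print(get_state())
E
```

```text
{'clock': 0.1, 'joint_pos': array([ 1.09041325e+00,  3.13920086e-01,  4.51103827e-02,  1.30358966e+00,
       -3.41315613e-06,  1.43120427e+00]), 'qvel': array([ 1.77273069e-04, -2.75956872e-03,  3.38602793e-03, -5.96563422e-04,
        3.95127438e-05,  3.06447791e-04]), 'tau': array([ 2.85175658e-03, -4.81725919e+01,  2.99242830e+01,  1.27364651e-02,
       -1.36044659e-04,  1.24525116e-05]), 'tcp_pos': array([0.19198333, 0.54153428, 0.23050828]), 'orientation': array([-2.42874624e-04,  1.69572088e-01,  9.85517460e-01, -7.63834139e-04]), 'wrist_force': array([0.16002813, 0.09498226, 0.01972159]), 'ft_torque': array([-0.04191806, -0.01471101, -0.02060832]), 'grip_force': 0.0, 'finger_gap': 0.08528533010331228}
```

View pics/top0.png

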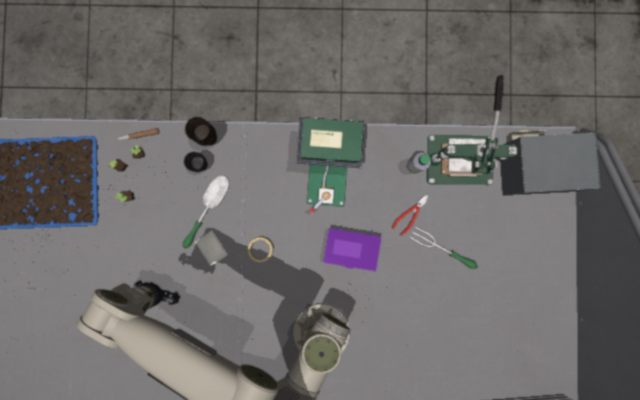

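View pics/side0.png

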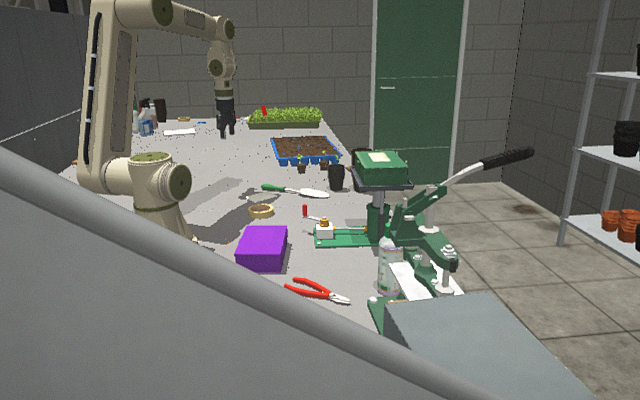

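The top view shows the green tin on its deck at (332,140), the valve block at (326,197) and the red post at (311,211). The purple box at (352,248) is the look-alike, so I'll leave it alone. Next is an enlarged crop to confirm the lever.

```bash
python3 - <<'E'
from h import *
import pickle
c=pickle.load(open('top0.pkl','rb'));im=c['image'][110:230,280:380,::-1]
cv2.imwrite('pics/crop.png',cv2.resize(im,None,fx=5,fy=5,interpolation=cv2.INTER_CUBIC))
print('cam',c['world_from_camera'].round(3),c['K'][0,0])
for n in('top','side'):
    d=pickle.load(open(n+'0.pkl','rb'));I=d['image'].astype(int)
    m=(I[...,0]>120)&(I[...,1]<90)&(I[...,2]<90)
    box=np.zeros_like(m)
    if n=='top': box[190:225,295:335]=1
    else: box[200:220,298:312]=1
    v,u=np.nonzero(m&box);print(n,u.min(),u.max(),v.min(),v.max(),u.mean(),v.mean())
    P=np.array([pt(d,a,b) for a,b in zip(u,v)]);print(np.median(P,0),P.max(0),P.min(0))
E
```

```text
cam [[ 1.500e-02 -9.990e-01  4.500e-02  4.260e-01]
 [-1.000e+00 -1.500e-02 -1.000e-03  8.000e-03]
 [ 1.000e-03 -4.500e-02 -9.990e-01  1.823e+00]
 [ 0.000e+00  0.000e+00  0.000e+00  1.000e+00]] 459.38234860131973
top 310 313 208 211 311.53846153846155 209.84615384615384
[0.47351134 0.04025032 0.10477468] [0.48246109 0.0467623  0.11030349] [0.46973448 0.03555608 0.05932018]
side 303 306 205 216 304.52272727272725 210.02272727272728
[0.47374838 0.0369434  0.0888388 ] [0.47999094 0.04289509 0.1067951 ] [0.46834707 0.02974419 0.06556235]
```

View pics/crop.png

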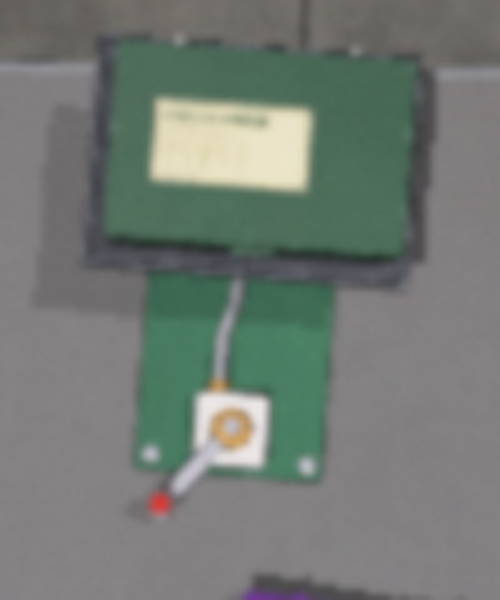

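The crop confirms it: hub at full-image pixel (326.4,195.6), red post at (312,210.6), and the base plate's left edge running from (309.8,165) to (306.8,203).

```bash
python3 - <<'E'
from h import *
import pickle, workcell
from scipy.spatial.transform import Rotation as R
c=pickle.load(open('top0.pkl','rb'))
f=lambda x,y,z: pt(c,280+x/5,110+y/5,z)
hub=f(232,428,.072);post=f(160,503,.106);print('hub',hub,'post',post,np.linalg.norm((post-hub)[:2]))
a,b=f(134,465,.01),f(149,275,.01);a2,b2=f(322,480,.01),f(334,285,.01)
for p,q in((a,b),(a2,b2)):print('yaw',np.arctan2(*(q-p)[[1,0]]))
print('tin',f(262,147,.284), 'lever ang',np.arctan2(*(post-hub)[[1,0]]))
print('block corners mean',np.mean([f(*p,.048) for p in((198,392),(270,397),(265,467),(195,460))],0))
q=get_state()['orientation'];print(R.from_quat(q,scalar_first=True).as_matrix().round(3), getattr(workcell,'grasp_offset',None))
E
```

```text
hub [ 0.53034463 -0.0141497   0.072     ] post [0.47132268 0.03928561 0.106     ] 0.07961735652338886
yaw -0.062074296979632376
yaw -0.04844825203996355
tin [ 0.70798236 -0.02892073  0.284     ] lever ang 2.4058316293268214
block corners mean [ 0.53101813 -0.01446415  0.048     ]
[[-0.942  0.334 -0.001]
 [ 0.334  0.942 -0.001]
 [ 0.    -0.002 -1.   ]] 0.0187
```

>>> {"method": "step_arm", "body": {"deltas": [[18,-33,0,0,0,-1.5,-0.3],[18,-33,0,0,0,-1.5,-0.3],[18,-33,0,0,0,-1.5,-0.3],[18,-33,0,0,0,-1.5,-0.3],[18,-33,0,0,0,-1.5,-0.3]]}}

```text
clock: 0.6
tcp_pos: [0.2824, 0.3755, 0.2309]
orientation: [-0.0, 0.234, 0.972, -0.0]
wrist_force: [1.7, 0.4, 0.2]
finger_gap: 0.0299
grip_force: 0.0
```

>>> {"method": "step_arm", "body": {"deltas": [[18,-33,0,0,0,-1.5,-0.3],[18,-33,0,0,0,-1.5,-0.3],[18,-33,0,0,0,-1.5,-0.3],[18,-33,0,0,0,-1.5,-0.3],[18,-33,0,0,0,-1.5,-0.3]]}}

```text
clock: 1.1
tcp_pos: [0.3724, 0.2105, 0.2311]
orientation: [-0.0, 0.297, 0.955, -0.0]
wrist_force: [0.3, 0.5, 0.3]
finger_gap: 0.0298
grip_force: 0.0
```

>>> {"method": "step_arm", "body": {"deltas": [[18,-33,0,0,0,-1.5,-0.3],[18,-33,0,0,0,-1.5,-0.3],[18,-33,0,0,0,-1.5,-0.3],[18,-33,0,0,0,-1.5,-0.3],[18,-33,0,0,0,-1.5,-0.3]]}}

```text
clock: 1.6
tcp_pos: [0.4625, 0.0455, 0.2311]
orientation: [-0.0, 0.359, 0.933, 0.0]
wrist_force: [0.3, 1.3, -0.7]
finger_gap: 0.03
grip_force: 0.0
```

```bash
python3 - <<'E'
from h import *
s=get_state();print(s['clock'],s['tcp_pos'],s['orientation'],s['finger_gap'],s['joint_pos'],s['wrist_force'])
c=read_camera('wrist');save(c,'w1')
I=c['image'].astype(int)
m=(I[...,0]>120)&(I[...,1]<80)&(I[...,2]<80)
v,u=np.nonzero(m)
P=np.array([pt(c,a,b) for a,b in zip(u,v)]);k=(abs(P[:,2]-.106)<.004);print(k.sum(),u[k].mean(),v[k].mean(),P[k].mean(0),P[k].min(0),P[k].max(0))
E
```

```text
1.6 [0.46245846 0.0454584  0.231074  ] [-2.13636434e-04  3.59200773e-01  9.33260285e-01  1.74302700e-05] 0.03002193187144741 [-7.51409047e-02  1.00373762e-01 -2.22775363e-01  1.24804631e+00
  1.56491092e-04  6.59681822e-01] [ 0.34581586  1.29441098 -0.67197728]
97 323.5257731958763 195.1443298969072 [0.47221971 0.04427169 0.10497224] [0.46532885 0.03722334 0.10216677] [0.47951159 0.04999596 0.10671024]
```

View pics/w1.png

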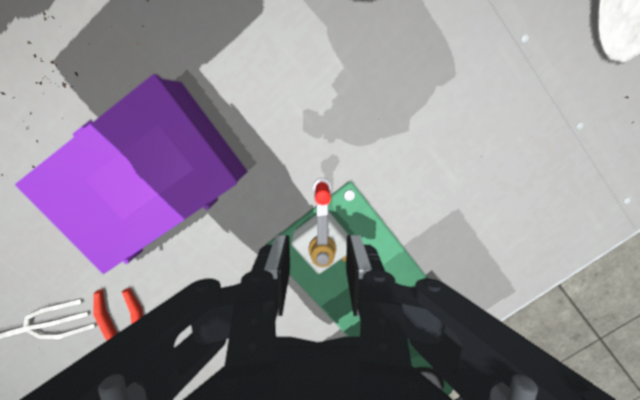

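The wrist picture shows the red post top at (322,190) between the finger planes, with the lever running down to the hub at (322,250), so the tool is aligned. I'll descend around the post.

>>> {"method": "step_arm", "body": {"deltas": [[4,-2,-31,0,0,0,-0.3],[4,-2,-31,0,0,0,-0.3],[1,0,-31,0,0,0,-0.3],[0,0,-31,0,0,0,-0.3],[0,0,-31,0,0,0,-0.3]]}}

```text
clock: 2.15
tcp_pos: [0.4708, 0.0431, 0.0749]
orientation: [-0.0, 0.359, 0.933, -0.0]
wrist_force: [1.2, 0.1, 0.4]
finger_gap: 0.0301
grip_force: 0.0
```

```bash
python3 - <<'E'
from h import *
s=get_state();print(s['clock'],s['tcp_pos'],s['finger_gap'],s['wrist_force'])
c=read_camera('wrist');save(c,'w2')
c=read_camera('side');cv2.imwrite('pics/s2.png',cv2.resize(c['image'][120:260,230:430,::-1],None,fx=4,fy=4,interpolation=cv2.INTER_CUBIC))
E
```

```text
2.15 [0.47077257 0.04308605 0.07491635] 0.030122961934139433 [1.22235685 0.12479893 0.41187391]
```

View pics/w2.png

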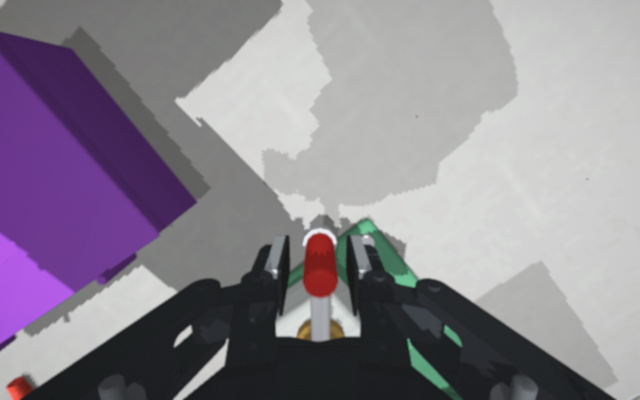

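View pics/s2.png

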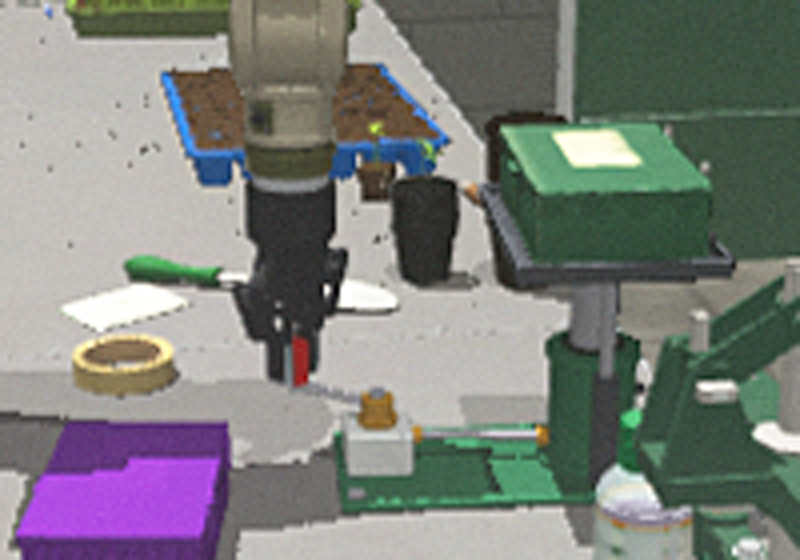

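The wrist picture shows the post at (320,265) midway between the two pads, and the side crop shows the finger tips clear above the bar. Next: narrow the gap, tabulate the arc, and take a baseline of the tin height.

>>> {"method": "step_arm", "body": {"deltas": [[1,-1,2,0,0,0,-0.45],[0,0,0,0,0,0,-0.45]]}}

```text
clock: 2.45
tcp_pos: [0.4738, 0.0419, 0.0802]
orientation: [0.001, 0.359, 0.934, 0.0]
wrist_force: [0.1, -0.4, -0.4]
finger_gap: 0.0237
grip_force: 0.0
```

```bash
cat >> h.py <<'E'
from scipy.spatial.transform import Rotation as R
H=np.array([.5308,-.0143])
def cloud(c):
    z=c['z_map'];v,u=np.mgrid[:400,:640];K=c['K'];T=c['world_from_camera']
    return np.stack([(u-K[0,2])/K[0,0]*z,(v-K[1,2])/K[1,1]*z,z],-1)@T[:3,:3].T+T[:3,3]
def tin(n):
    # mean height of the tin's lid over a patch round its centre
    P=cloud(read_camera(n));m=(abs(P[...,0]-.708)<.04)&(abs(P[...,1]+.029)<.06)&(P[...,2]>.15)&(P[...,2]<.32)
    h=P[...,2][m];return np.median(h[h>np.percentile(h,60)-.01]),m.sum()
def watch(n='top',k=2):
    s=get_state();d=s['tcp_pos'][:2]-H;a=np.arctan2(d[1],d[0])%(2*np.pi);q=R.from_quat(s['orientation'],scalar_first=True).as_matrix()
    f=s['wrist_force'];t=np.array([-np.sin(a),np.cos(a)])
    print('t',s['clock'],'tool-theta %.3f r %.4f yerr %.1fdeg z %.3f gap %.4f'%(a-2.372,np.hypot(*d),np.degrees(np.arctan2(q[1,1],q[0,1])-a+np.pi/2),s['tcp_pos'][2],s['finger_gap']),'F',f.round(1),'tang %.1f'%(f[:2]@t))
    for i in range(k):
        h,m=tin(n);print(' ',round(get_state()['clock'],3),'h %.4f'%h,m)
E
python3 - <<'E'
from h import *
watch('top',3);watch('side',2)
for t in np.arange(0,1.3,.1):
    a=2.372+t;print(round(t,2),(1000*(H+.081*np.array([np.cos(a),np.sin(a)]))).round(1))
E
```

```text
t 2.45 tool-theta -0.008 r 0.0800 yerr 2.6deg z 0.080 gap 0.0237 F [ 0.1 -0.4 -0.4] tang 0.2
  2.5 h 0.2742 819
  2.55 h 0.2745 823
  2.6 h 0.2747 822
t 2.6 tool-theta -0.007 r 0.0802 yerr 2.5deg z 0.080 gap 0.0236 F [-0.4  0.8  0.5] tang -0.3
  2.65 h 0.2747 346
  2.7 h 0.2748 341
0.0 [472.6  42.1]
0.1 [467.3  36. ]
0.2 [462.6  29.4]
0.3 [458.6  22.4]
0.4 [455.3  15. ]
0.5 [452.7   7.3]
0.6 [451.   -0.6]
0.7 [450.   -8.7]
0.8 [449.8 -16.8]
0.9 [450.5 -24.8]
1.0 [451.9 -32.8]
1.1 [454.2 -40.6]
1.2 [457.2 -48.1]
```

>>> {"method": "step_arm", "body": {"deltas": [[-3,-3,0,0,0,2.5,-0.45],[-3,-3,0,0,0,2.5,-0.45],[-2.4,-3.3,0,0,0,2.5,-0.45],[-2.4,-3.3,0,0,0,2.5,-0.45]]}}

```text
clock: 3.1
tcp_pos: [0.4632, 0.0295, 0.0792]
orientation: [0.002, 0.275, 0.961, 0.001]
wrist_force: [3.2, 1.5, -0.1]
finger_gap: 0.0237
grip_force: 1.5
```

```bash
python3 -c "
from h import *
watch()"
```

```text
t 3.1 tool-theta 0.195 r 0.0805 yerr 1.0deg z 0.079 gap 0.0237 F [ 3.2  1.5 -0.1] tang -3.0
  3.15 h 0.2742 823
  3.2 h 0.2743 823
```

>>> {"method": "step_arm", "body": {"deltas": [[-2,-3.5,0,0,0,2.8,-0.45],[0,0,0,0,0,0,-0.45]]}}

```text
clock: 3.4
tcp_pos: [0.4601, 0.0259, 0.0789]
orientation: [0.001, 0.253, 0.968, 0.0]
wrist_force: [1.4, 1.4, 1.5]
finger_gap: 0.0237
grip_force: 0.7
```

```bash
python3 -c "
from h import *
watch()"
```

```text
t 3.4 tool-theta 0.253 r 0.0813 yerr 0.3deg z 0.079 gap 0.0237 F [1.4 1.4 1.5] tang -1.9
  3.45 h 0.2743 828
  3.5 h 0.2743 823
```

>>> {"method": "step_arm", "body": {"deltas": [[-2,-3.5,0,0,0,2.8,-0.45],[0,0,0,0,0,0,-0.45]]}}

```text
clock: 3.7
tcp_pos: [0.4577, 0.0224, 0.0785]
orientation: [0.0, 0.229, 0.973, 0.0]
wrist_force: [2.3, 1.2, 0.8]
finger_gap: 0.0236
grip_force: 0.8
```

```bash
python3 -c "
from h import *
watch()"
```

```text
t 3.7 tool-theta 0.305 r 0.0818 yerr 0.2deg z 0.079 gap 0.0236 F [2.3 1.2 0.8] tang -2.1
  3.75 h 0.2744 820
  3.8 h 0.2742 818
```

>>> {"method": "step_arm", "body": {"deltas": [[-1,-3.7,0.5,0,0,2.8,-0.45],[0,0,0,0,0,0,-0.45]]}}

```text
clock: 4.0
tcp_pos: [0.4559, 0.0188, 0.0786]
orientation: [-0.001, 0.205, 0.979, 0.0]
wrist_force: [0.3, 2.2, -0.4]
finger_gap: 0.0237
grip_force: 0.7
```

```bash
python3 -c "
from h import *
watch()"
```

```text
t 4.0 tool-theta 0.353 r 0.0819 yerr 0.2deg z 0.079 gap 0.0237 F [ 0.3  2.2 -0.4] tang -2.1
  4.05 h 0.2725 810
  4.1 h 0.2717 818
```

>>> {"method": "step_arm", "body": {"deltas": [[-1.2,-3.7,0,0,0,2.8,-0.45],[0,0,0,0,0,0,-0.45]]}}

```text
clock: 4.3
tcp_pos: [0.4547, 0.0151, 0.0786]
orientation: [-0.001, 0.181, 0.983, 0.0]
wrist_force: [0.8, 1.1, 0.2]
finger_gap: 0.0234
grip_force: 0.7
```

```bash
python3 -c "
from h import *
watch()"
```

```text
t 4.3 tool-theta 0.401 r 0.0816 yerr 0.2deg z 0.079 gap 0.0234 F [0.8 1.1 0.2] tang -1.3
  4.35 h 0.2667 819
  4.4 h 0.2656 821
```

It's sinking at about 0.025 m/s, so I'll hold here.

>>> {"method": "step_arm", "body": {"deltas": [[0,0,0,0,0,0,-0.45],[0,0,0,0,0,0,-0.45],[0,0,0,0,0,0,-0.45],[0,0,0,0,0,0,-0.45],[0,0,0,0,0,0,-0.45]]}}

```text
clock: 4.9
tcp_pos: [0.4552, 0.0149, 0.0788]
orientation: [-0.0, 0.181, 0.984, -0.0]
wrist_force: [-0.9, 1.3, 0.3]
finger_gap: 0.0237
grip_force: 0.4
```

```bash
python3 -c "
from h import *
watch()"
```

```text
t 4.9 tool-theta 0.401 r 0.0811 yerr 0.3deg z 0.079 gap 0.0237 F [-0.9  1.3  0.3] tang -0.8
  4.95 h 0.2512 800
  5.0 h 0.2503 800
```

>>> {"method": "step_arm", "body": {"deltas": [[0,0,0,0,0,0,-0.45],[0,0,0,0,0,0,-0.45],[0,0,0,0,0,0,-0.45],[0,0,0,0,0,0,-0.45],[0,0,0,0,0,0,-0.45]]}}

```text
clock: 5.5
tcp_pos: [0.4553, 0.0149, 0.0788]
orientation: [0.0, 0.181, 0.984, -0.0]
wrist_force: [0.4, 0.7, -0.4]
finger_gap: 0.0233
grip_force: 0.3
```

>>> {"method": "step_arm", "body": {"deltas": [[0,0,0,0,0,0,-0.45],[0,0,0,0,0,0,-0.45],[0,0,0,0,0,0,-0.45],[0,0,0,0,0,0,-0.45],[0,0,0,0,0,0,-0.45]]}}

```text
clock: 6.0
tcp_pos: [0.4553, 0.0149, 0.0789]
orientation: [0.0, 0.181, 0.984, 0.0]
wrist_force: [-0.2, 0.3, -0.4]
finger_gap: 0.0234
grip_force: 0.2
```

```bash
sed -i 's/>.15)/>.12)/' h.py; python3 -c "
from h import *
watch()"
```

```text
t 6.0 tool-theta 0.401 r 0.0810 yerr 0.3deg z 0.079 gap 0.0234 F [-0.2  0.3 -0.4] tang -0.2
  6.05 h 0.2290 794
  6.1 h 0.2284 782
```

>>> {"method": "step_arm", "body": {"deltas": [[0,0,0,0,0,0,-0.45],[0,0,0,0,0,0,-0.45],[0,0,0,0,0,0,-0.45],[0,0,0,0,0,0,-0.45],[0,0,0,0,0,0,-0.45]]}}

```text
clock: 6.6
tcp_pos: [0.4552, 0.0149, 0.0788]
orientation: [0.0, 0.181, 0.984, 0.0]
wrist_force: [-0.4, 0.3, 1.2]
finger_gap: 0.0235
grip_force: 0.1
```

>>> {"method": "step_arm", "body": {"deltas": [[0,0,0,0,0,0,-0.45],[0,0,0,0,0,0,-0.45],[0,0,0,0,0,0,-0.45],[0,0,0,0,0,0,-0.45],[0,0,0,0,0,0,-0.45]]}}

```text
clock: 7.1
tcp_pos: [0.4553, 0.0149, 0.0788]
orientation: [0.0, 0.181, 0.984, 0.0]
wrist_force: [0.1, 0.1, 0.3]
finger_gap: 0.0235
grip_force: 0.1
```

>>> {"method": "step_arm", "body": {"deltas": [[0,0,0,0,0,0,-0.45],[0,0,0,0,0,0,-0.45],[0,0,0,0,0,0,-0.45],[0,0,0,0,0,0,-0.45],[0,0,0,0,0,0,-0.45]]}}

```text
clock: 7.6
tcp_pos: [0.4552, 0.015, 0.0788]
orientation: [0.0, 0.181, 0.984, 0.0]
wrist_force: [1.3, 0.6, -0.1]
finger_gap: 0.0235
grip_force: 0.0
```

>>> {"method": "step_arm", "body": {"deltas": [[0,0,0,0,0,0,-0.45],[0,0,0,0,0,0,-0.45],[0,0,0,0,0,0,-0.45],[0,0,0,0,0,0,-0.45],[0,0,0,0,0,0,-0.45]]}}

```text
clock: 8.1
tcp_pos: [0.4552, 0.015, 0.0788]
orientation: [0.0, 0.181, 0.984, 0.0]
wrist_force: [-0.3, 0.7, -1.1]
finger_gap: 0.0235
grip_force: 0.0
```

>>> {"method": "step_arm", "body": {"deltas": [[0,0,0,0,0,0,-0.45],[0,0,0,0,0,0,-0.45],[0,0,0,0,0,0,-0.45],[0,0,0,0,0,0,-0.45],[0,0,0,0,0,0,-0.45]]}}

```text
clock: 8.6
tcp_pos: [0.4552, 0.015, 0.0788]
orientation: [0.0, 0.181, 0.984, 0.0]
wrist_force: [0.0, -0.7, -0.5]
finger_gap: 0.0234
grip_force: 0.0
```

```bash
python3 -c "
from h import *
watch()"
```

```text
t 8.6 tool-theta 0.400 r 0.0811 yerr 0.4deg z 0.079 gap 0.0234 F [ 0.  -0.7 -0.5] tang 0.7
  8.65 h 0.1859 740
  8.7 h 0.1859 737
```

>>> {"method": "step_arm", "body": {"deltas": [[0,0,0,0,0,0,-0.45],[0,0,0,0,0,0,-0.45],[0,0,0,0,0,0,-0.45],[0,0,0,0,0,0,-0.45],[0,0,0,0,0,0,-0.45]]}}

```text
clock: 9.2
tcp_pos: [0.4552, 0.015, 0.0788]
orientation: [-0.0, 0.181, 0.984, 0.0]
wrist_force: [0.4, -0.7, 0.8]
finger_gap: 0.0236
grip_force: 0.0
```

```bash
python3 -c "
from h import *
watch();watch('side')"
```

```text
t 9.2 tool-theta 0.400 r 0.0811 yerr 0.3deg z 0.079 gap 0.0236 F [ 0.4 -0.7  0.8] tang 0.5
  9.25 h 0.1860 736
  9.3 h 0.1861 738
t 9.3 tool-theta 0.400 r 0.0811 yerr 0.3deg z 0.079 gap 0.0237 F [ 0.3 -0.3 -0.2] tang 0.2
  9.35 h 0.1863 294
  9.4 h 0.1863 291
```

The deck is on its stop: it dropped 88 mm and isn't moving. I'll turn the lever back.

>>> {"method": "step_arm", "body": {"deltas": [[2,5,0,0,0,-4,-0.45],[2.5,5,0,0,0,-4,-0.45],[3,5,0,0,0,-4,-0.45],[3.5,4.6,0,0,0,-4,-0.45],[3.6,4.5,0,0,0,-4,-0.45]]}}

```text
clock: 9.9
tcp_pos: [0.4678, 0.0383, 0.0786]
orientation: [-0.001, 0.35, 0.937, -0.002]
wrist_force: [-6.6, -4.1, 4.6]
finger_gap: 0.0234
grip_force: 3.3
```

```bash
python3 -c "
from h import *
watch()"
```

```text
t 9.9 tool-theta 0.074 r 0.0821 yerr -1.2deg z 0.079 gap 0.0234 F [-6.6 -4.1  4.6] tang 7.4
  9.95 h 0.1859 736
  10.0 h 0.1861 737
```

>>> {"method": "step_arm", "body": {"deltas": [[2.5,2.8,0,0,0,-2.8,-0.45],[0,0,0,0,0,0,-0.45]]}}

```text
clock: 10.2
tcp_pos: [0.4708, 0.0418, 0.0784]
orientation: [-0.001, 0.371, 0.929, -0.001]
wrist_force: [-4.1, -1.7, 2.3]
finger_gap: 0.0234
grip_force: 2.0
```

>>> {"method": "step_arm", "body": {"deltas": [[1.4,1.4,0,0,0,-1.4,-0.45],[0,0,0,0,0,0,-0.45]]}}

```text
clock: 10.4
tcp_pos: [0.4721, 0.0432, 0.0784]
orientation: [-0.001, 0.382, 0.924, -0.001]
wrist_force: [-5.2, -1.4, 2.3]
finger_gap: 0.0237
grip_force: 2.2
```

```bash
python3 -c "
from h import *
watch()"
```

```text
t 10.4 tool-theta -0.005 r 0.0822 yerr -0.6deg z 0.078 gap 0.0237 F [-5.2 -1.4  2.3] tang 4.6
  10.45 h 0.1856 739
  10.5 h 0.1860 739
```

>>> {"method": "step_arm", "body": {"deltas": [[1.6,1.2,0,0,0,-1.4,-0.45],[0,0,0,0,0,0,-0.45],[0,0,0,0,0,0,-0.45]]}}

```text
clock: 10.8
tcp_pos: [0.4734, 0.0444, 0.0783]
orientation: [-0.002, 0.393, 0.919, -0.001]
wrist_force: [-5.7, -1.8, 2.5]
finger_gap: 0.0234
grip_force: 2.3
```

>>> {"method": "step_arm", "body": {"deltas": [[1.6,1.2,0,0,0,-1.4,-0.45],[0,0,0,0,0,0,-0.45],[0,0,0,0,0,0,-0.45]]}}

```text
clock: 11.1
tcp_pos: [0.4748, 0.0457, 0.0782]
orientation: [-0.002, 0.405, 0.914, -0.001]
wrist_force: [-5.1, -0.3, 2.4]
finger_gap: 0.0237
grip_force: 2.3
```

```bash
python3 -c "
from h import *
watch(k=1)"
```

```text
t 11.1 tool-theta -0.050 r 0.0820 yerr -0.8deg z 0.078 gap 0.0237 F [-5.1 -0.3  2.4] tang 3.9
  11.15 h 0.1861 740
```

>>> {"method": "step_arm", "body": {"deltas": [[1.7,1.4,0,0,0,-1.4,-0.45],[0,0,0,0,0,0,-0.45],[0,0,0,0,0,0,-0.45]]}}

```text
clock: 11.45
tcp_pos: [0.4764, 0.0472, 0.0782]
orientation: [-0.002, 0.416, 0.909, -0.001]
wrist_force: [-6.4, -0.3, 1.8]
finger_gap: 0.0235
grip_force: 2.3
```

>>> {"method": "step_arm", "body": {"deltas": [[1.7,1.4,0,0,0,-1.4,-0.45],[0,0,0,0,0,0,-0.45],[0,0,0,0,0,0,-0.45]]}}

```text
clock: 11.75
tcp_pos: [0.478, 0.0486, 0.0781]
orientation: [-0.002, 0.427, 0.904, -0.001]
wrist_force: [-5.5, -1.0, 3.3]
finger_gap: 0.0237
grip_force: 2.4
```

```bash
python3 -c "
from h import *
watch(k=1)"
```

```text
t 11.75 tool-theta -0.103 r 0.0821 yerr -0.6deg z 0.078 gap 0.0237 F [-5.5 -1.   3.3] tang 4.9
  11.8 h 0.1856 745
```

>>> {"method": "step_arm", "body": {"deltas": [[1.7,1.3,0,0,0,-1.4,-0.45],[0,0,0,0,0,0,-0.45],[0,0,0,0,0,0,-0.45]]}}

```text
clock: 12.1
tcp_pos: [0.4794, 0.0498, 0.0781]
orientation: [-0.002, 0.438, 0.899, -0.001]
wrist_force: [-7.0, -0.8, 3.2]
finger_gap: 0.0233
grip_force: 2.9
```

>>> {"method": "step_arm", "body": {"deltas": [[1.7,1.3,0,0,0,-1.4,-0.45],[0,0,0,0,0,0,-0.45],[0,0,0,0,0,0,-0.45]]}}

```text
clock: 12.4
tcp_pos: [0.4807, 0.0509, 0.078]
orientation: [-0.002, 0.449, 0.894, -0.001]
wrist_force: [-7.8, -0.4, 3.9]
finger_gap: 0.0235
grip_force: 3.5
```

```bash
python3 -c "
from h import *
watch(k=1)"
```

```text
t 12.4 tool-theta -0.146 r 0.0823 yerr -0.9deg z 0.078 gap 0.0235 F [-7.8 -0.4  3.9] tang 6.4
  12.45 h 0.1861 740
```

>>> {"method": "step_arm", "body": {"deltas": [[1.8,1.4,0.2,0,0,-1.4,-0.45],[0,0,0,0,0,0,-0.45],[0,0,0,0,0,0,-0.45]]}}

```text
clock: 12.75
tcp_pos: [0.4821, 0.052, 0.078]
orientation: [-0.003, 0.46, 0.888, -0.002]
wrist_force: [-8.9, -2.2, 2.0]
finger_gap: 0.0239
grip_force: 4.1
```

>>> {"method": "step_arm", "body": {"deltas": [[1.8,1.4,0.2,0,0,-1.4,-0.45],[0,0,0,0,0,0,-0.45],[0,0,0,0,0,0,-0.45]]}}

```text
clock: 13.05
tcp_pos: [0.4835, 0.0531, 0.0781]
orientation: [-0.003, 0.471, 0.882, -0.002]
wrist_force: [-9.4, -4.4, 2.4]
finger_gap: 0.0236
grip_force: 4.8
```

>>> {"method": "step_arm", "body": {"deltas": [[1.4,1,0.2,0,0,-1,-0.45],[0,0,0,0,0,0,-0.45],[0,0,0,0,0,0,-0.45]]}}

```text
clock: 13.35
tcp_pos: [0.4844, 0.0538, 0.0781]
orientation: [-0.003, 0.479, 0.878, -0.003]
wrist_force: [-9.4, -4.7, 2.7]
finger_gap: 0.0236
grip_force: 5.4
```

```bash
python3 -c "
from h import *
watch(k=1)"
```

```text
t 13.35 tool-theta -0.204 r 0.0824 yerr -1.4deg z 0.078 gap 0.0236 F [-9.4 -4.7  2.7] tang 10.4
  13.4 h 0.1857 738
```

>>> {"method": "step_arm", "body": {"deltas": [[-1.7,-1.6,0,0,0,1.4,-0.45],[-1.7,-1.6,0,0,0,1.4,-0.45],[0,0,0,0,0,0,-0.45]]}}

```text
clock: 13.7
tcp_pos: [0.4835, 0.0515, 0.0786]
orientation: [-0.001, 0.457, 0.89, -0.001]
wrist_force: [-6.3, -1.5, -1.4]
finger_gap: 0.0234
grip_force: 2.6
```

>>> {"method": "step_arm", "body": {"deltas": [[-0.8,-0.8,0,0,0,0.5,-0.3],[-0.8,-0.8,0,0,0,0.5,0],[0,0,0,0,0,0,0],[0,0,0,0,0,0,0]]}}

```text
clock: 14.1
tcp_pos: [0.4846, 0.05, 0.0799]
orientation: [0.001, 0.45, 0.893, 0.0]
wrist_force: [0.5, 0.9, 0.0]
finger_gap: 0.0427
grip_force: 0.0
```

```bash
python3 - <<'E'
from h import *
watch(k=1)
c=read_camera('wrist');save(c,'w3')
E
```

```text
t 14.1 tool-theta -0.179 r 0.0792 yerr 0.9deg z 0.080 gap 0.0427 F [0.5 0.9 0. ] tang -0.9
  14.15 h 0.1861 737
```

View pics/w3.png

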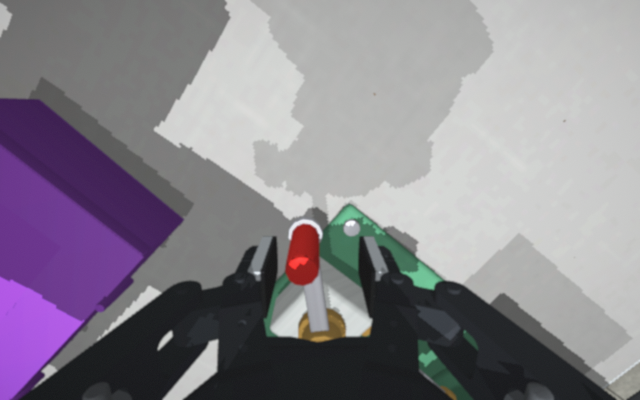

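The post, at (303,255), stands free between the pads. I'll lift off and check the lever angle.

>>> {"method": "step_arm", "body": {"deltas": [[0,0,20,0,0,0,0],[0,0,35,0,0,0,0],[0,0,35,0,0,0,0],[0,0,35,0,0,0,0],[-10,10,30,0,0,0,0]]}}

```text
clock: 14.7
tcp_pos: [0.475, 0.0595, 0.2364]
orientation: [0.001, 0.45, 0.893, 0.0]
wrist_force: [0.0, 0.6, -0.2]
finger_gap: 0.0431
grip_force: 0.0
```

>>> {"method": "step_arm", "body": {"deltas": [[-20,20,0,0,0,0,0],[-20,40,0,0,0,0,0],[-20,40,0,0,0,0,0],[-10,30,0,0,0,0,0],[0,0,0,0,0,0,0]]}}

```text
clock: 15.2
tcp_pos: [0.4023, 0.1929, 0.2348]
orientation: [-0.0, 0.447, 0.894, 0.001]
wrist_force: [0.5, -0.3, -0.3]
finger_gap: 0.0427
grip_force: 0.0
```

```bash
python3 - <<'E'
from h import *
import pickle
watch(k=1)
def red(c):
    I=c['image'].astype(int);P=cloud(c)
    m=(I[...,0]>120)&(I[...,1]<90)&(I[...,2]<90)&(np.hypot(P[...,0]-.48,P[...,1]-.04)<.05)
    p=np.median(P[m],0);d=p[:2]-H;return m.sum(),p.round(4),np.arctan2(d[1],d[0])
for n in('side','top'):
    print(n,red(pickle.load(open(n+'0.pkl','rb'))),red(read_camera(n)))
E
```

```text
t 15.2 tool-theta -0.246 r 0.2438 yerr 5.1deg z 0.235 gap 0.0427 F [ 0.5 -0.3 -0.3] tang -0.3
  15.25 h 0.1860 733
side (np.int64(44), array([0.4737, 0.0369, 0.0888]), np.float64(2.409776507148451)) (np.int64(47), array([0.4772, 0.0407, 0.089 ]), np.float64(2.3433965868657904))
top (np.int64(13), array([0.4735, 0.0403, 0.1048]), np.float64(2.3806742399158396)) (np.int64(1), array([0.4773, 0.0431, 0.1053]), np.float64(2.321032847371996))
```

The lever turned back about 0.065 rad past its starting angle. To confirm it's shut I need a clean view against the base plate, so I'll take one wrist look from higher up.

>>> {"method": "step_arm", "body": {"deltas": [[0,0,40,0,0,0,0],[0,-10,40,0,0,0,0],[20,-40,15,0,0,0,0],[20,-40,0,0,0,0,0],[20,-40,0,0,0,0,0]]}}

```text
clock: 15.85
tcp_pos: [0.465, 0.0574, 0.3304]
orientation: [0.001, 0.45, 0.893, 0.0]
wrist_force: [0.9, 1.0, 0.3]
finger_gap: 0.0429
grip_force: 0.0
```

>>> {"method": "step_arm", "body": {"deltas": [[20,-40,0,0,0,0,0],[18,-23,0,0,0,0,0],[0,0,0,0,0,0,0],[0,0,0,0,0,0,0]]}}

```text
clock: 16.25
tcp_pos: [0.5017, -0.0046, 0.3289]
orientation: [-0.001, 0.451, 0.892, -0.0]
wrist_force: [-0.0, -0.8, -0.2]
finger_gap: 0.0427
grip_force: 0.0
```

```bash
python3 - <<'E'
from h import *
import pickle
c=read_camera('wrist');save(c,'w4');pickle.dump(c,open('w4.pkl','wb'))
print(get_state()['clock'],get_state()['tcp_pos'])
E
```

```text
16.3 [ 0.50136774 -0.00366651  0.3291578 ]
```

View pics/w4.png

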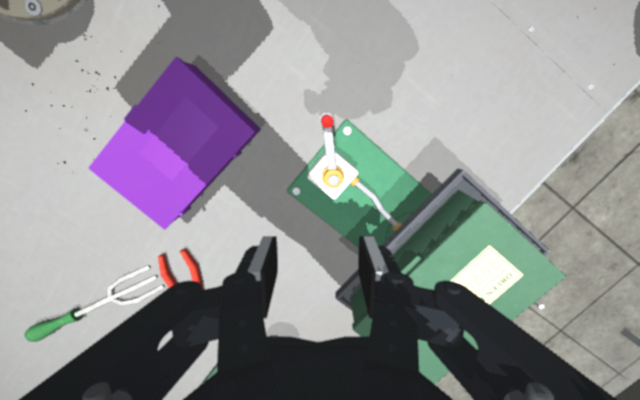

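The view is clear: red post at (327,121), hub at (333,178), and the plate's near edge from (347,121) to (288,188) with its two screws at (347,130) and (296,191). From these I can measure the lever angle relative to the plate.

```bash
python3 - <<'E'
from h import *
import pickle
c=pickle.load(open('w4.pkl','rb'));I=c['image'].astype(int);P=cloud(c);r,g,b=I[...,0],I[...,1],I[...,2]
v,u=np.mgrid[:400,:640]
red=(r>130)&(g<90)&(b<90)&(abs(u-327)<12)&(abs(v-121)<12)&(P[...,2]>.1)
br=(r-b>60)&(g>90)&(abs(u-333)<14)&(abs(v-178)<14)
hubm=(abs(u-333)<16)&(abs(v-178)<16)&(abs(P[...,2]-.072)<.003)
post=P[red].mean(0);ps=(P[red].max(0)+P[red].min(0))/2
for n,m in(('brass',br),('hubtop',hubm)):print(n,m.sum(),P[m].mean(0).round(4),((P[m].max(0)+P[m].min(0))/2).round(4))
# plate: green pixels within its open part -> world plane z=.01
gm=(g-r>25)&(g-b>8)&(u>280)&(u<430)&(v>110)&(v<235)&(P[...,2]<.02)
q=np.array([pt(c,a,e,.01)[:2] for a,e in zip(u[gm],v[gm])])
print('green',gm.sum())
d=q-H;yaw=-.07
for _ in range(4):
    x=np.array([np.cos(yaw),np.sin(yaw)]);y=np.array([-x[1],x[0]]);X=d@x;Y=d@y
    e=[]
    for k in np.arange(-.065,.066,.004):
        s=abs(Y-k)<.002
        if s.sum()>3: e.append((k,X[s].min()))
    e=np.array(e);med=np.median(e[:,1]);e=e[abs(e[:,1]-med)<.006]
    yaw+=-np.polyfit(e[:,0],e[:,1],1)[0]
print('yaw near edge',yaw,len(e),'edge x',med)
s1,s2=pt(c,347,130.5,.012),pt(c,296,191,.012);t=(s1-s2)[:2];print('yaw screws',np.arctan2(t[1],t[0])-np.pi/2)
for hub in(P[br].mean(0),P[hubm].mean(0),np.r_[H,0]):
    for p in(post,ps):
        l=(p-hub)[:2];print(p.round(4),'R %.4f ang %.4f'%(np.hypot(*l),np.arctan2(l[1],l[0])),'theta(edge) %.3f'%(np.arctan2(l[1],l[0])-yaw-np.pi+.7))
E
```

```text
brass 250 [ 0.5298 -0.008   0.0708] [0.5026 0.0153 0.2619]
hubtop 216 [ 0.5324 -0.0102  0.0716] [ 0.533  -0.0108  0.0716]
green 7254
yaw near edge -0.062141857053039574 30 edge x -0.03206555343141409
yaw screws -0.059657094819760115
[0.4779 0.0469 0.1053] R 0.0755 ang 2.3282 theta(edge) -0.051
[0.4782 0.0466 0.1047] R 0.0751 ang 2.3282 theta(edge) -0.051
[0.4779 0.0469 0.1053] R 0.0789 ang 2.3323 theta(edge) -0.047
[0.4782 0.0466 0.1047] R 0.0785 ang 2.3323 theta(edge) -0.047
[0.4779 0.0469 0.1053] R 0.0809 ang 2.2832 theta(edge) -0.096
[0.4782 0.0466 0.1047] R 0.0805 ang 2.2830 theta(edge) -0.096
```

The lever sits at about -0.047 rad, which is on its seat, and the arm is clear of everything. Handing in.

```bash
python3 -c "
from workcell import *
print(hand_in())"
```

```text
the job is handed in; nothing more can be done
None
```

I handed the job in at about 16 s: the deck came down about 88 mm onto its stop at about 2 cm/s, and I pressed the valve shut with about 10 N, which left it at about -0.047 rad by camera; the hand-in returned no verdict.

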